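# Load a tube strip into a block cycler and latch its sprung lid

## Task

Take the strip of eight tubes with the orange caps out of the purple rack, keep it upright, and lower it into the row of eight wells of the small block cycler so that every tube is fully home. Then bring the sprung lid over and press it down until the front catch holds it shut. Leave the blue-capped strip in the rack and the other things on the desk where they are.

Things in the scene. Friction and masses are not known exactly. Their poses are not given: they have to be found in the camera images.
- strip_caps (a point): Strip to load, 22 g: 8 clear tubes under an orange bar with caps. Point: middle of bar and caps, which are 72 mm long (y), 8.6 wide (x), 12 high (6 below to 6 above the point). Tubes, 9 mm apart, hang 20 mm below the bar: 6 mm thick for 9 mm, then tapering to a 2.6 mm tip. It starts in the rack, bar resting on the rack's top. z up, either way round is the same.
- other_caps (a point): The same point of a second, identical strip with dark blue caps, which stays in the rack. It is parallel to the orange strip, 72 mm away between middles; which of the two is nearer the robot varies.
- rack: Purple rack, fixed to the desk, 122 mm (x) by 86 mm (y), 24 mm high, twelve rows of eight holes; origin at the middle of its underside. The rows and both strips run along its y axis.
- wells (a point): Middle of the row of 8 wells of the white cycler (fixed), level with its flat top 58 mm above the desk; x to the back (lid hinge), y along the row, z up. Wells 9 mm apart, 7 wide, 23 deep; with the strip home its bar lies on the top: strip_caps 6 mm above this point. From here the case reaches 40 mm to the front, 44 back, 66 to each side. Lid open, the top is clear 55 mm behind the row.
- lid (a joint): Angle of the grey-blue lid about its hinge, rad: 0 shut, 2.2 wide open, leaning back, where it starts. A spring always drives it open (about 0.2 N m when shut, 0.05 when wide open); it stays shut only once the catch has taken it.
- lid_hinge (a point): Middle of the lid's hinge line, 50 mm behind the row (wells x) and 6 mm below the cycler's top; the line is parallel to y of wells. The frame turns with the lid: x along the lid (the lid reaches 82 mm toward -x, 118 mm wide in y), z square out of its outer face, which lies at z +32 mm.
- lid_press (a point): Where to press the lid: outer face, mid-width, on three dark ribs, 10 mm from the free edge; x -72, z +32 mm in the lid_hinge frame. Wide open it faces back and down, so bring the lid over from behind by its free edge; shut it faces up, 26 mm above the cycler's top and 22 mm in front of the row. Needs about 3 N, 5 to 10 N for the last 9 mm, where the tongue rides over the catch.
- catch (a joint): Steel catch nose in the middle of the cycler's front face, sprung outward, m: 0 fully out, up to 0.008 pushed in. The bar of the lid's tongue pushes it in as the lid comes down, and it springs out again above the bar when the lid is right down.
- sample_vial: Bystander: glass vial with blue cap, 27 mm wide, 62 mm high, standing; origin at the middle of its underside.
- dish: Bystander: shallow round dish with brown soil, 60 mm wide, 13 mm high; origin at the middle of its underside.
- glue: Bystander: yellow glue stick with blue cap, 27 mm wide, 90 mm high, standing; origin at the middle of its underside.
Things that resemble listed ones, but are neither listed nor needed, are in the scene too. What is meant by the part that bears strip_caps is not green or turquoise, and is the smaller of those in its own colour.

How it is judged:
By the outcome, as a careful person would: the job done as asked, in the order asked, and still so for the second after the job is handed in, with the robot touching nothing.
It also fails if it takes over 58 s, if anything falls off the work surface, if the arm or the gripper's body presses on something with over 40 N, if the wrist force passes 120 N, or if a joint passes its speed limit or range.

## Robot

A 6-joint arm with a two-finger parallel gripper is mounted at the origin on a cart in front of the work surface, level with it; the furniture and walls round the work are solid. World frame = base frame: x ahead of the robot, y to its left, z up, the work surface at z = 0. Lengths are in m, angles in rad, forces in N, time in s.
With the tool pointing down it reaches from about 0.275 to 0.825 m from the base axis. Payload 4.9 kg.
Tool frame: the origin (TCP) lies midway between the tips of the shut fingers; the grasp point (between the pads) lies 19 mm behind it (bot.grip_depth is the distance from the TCP to the grasp point, in m); y points along the fingers, x is the direction in which the jaws open and shut, and the axes are right-handed (so a half turn about y gives the same grasp; the last joint's range is limited). The gripper opens to 85 mm and grips with 20 to 120 N. Pads are 22 mm wide; open, the fingers measure 114 mm over their backs; the gripper's body (76 mm by 85 mm) begins 54 mm behind the grasp point. The pads swing forward as they close: fully open they stand 13 mm farther back than shut.
Start: joints at [1.19, 0.326, -0.193, 1.052, 0, 1.437], TCP at [0.134, 0.533, 0.231] pointing down, gripper open.
Joint ranges: [-2.65, 2.65], [-0.97, 1.79], [-1.3, 1.35], [-1.93, 2.1], [-1.47, 1.37], [-3.14, 3.14]. Speed limits (rad/s): [2.57, 2.57, 3.14, 3.14, 3.14, 3.14].

## Interface

Orientations are given as a unit quaternion [w, x, y, z].
In Python, from cell import bot gives the robot as it stands. Calls block until the motion is done:
- bot.move_pose(position, orientation): joint-space move of the TCP to a pose.
- bot.move_linear(position, speed=0.15, rotation=None, until_force=None): straight line of the TCP; rotation=None keeps the orientation; speed is the mean speed in m/s. With until_force (N) it stops when the force on the tool has changed by that much, and returns True; else False.
- bot.goto_joints(angles): joint-space move.
- bot.set_gripper(opening, grasp_force=None): opening from 0.0 (shut) to 1.0 (fully open); grasp_force is the grip in N (None keeps the last); returns when the fingers have stopped.
- bot.wait(seconds).
- bot.solve_ik(position, orientation): joint angles nearest the present ones, or None.
- bot.camera(name): name is "scene" or "top"; returns the picture (480x640x3 uint8, red, green, blue); there is no depth.
- bot.calibration(name): a dict with "mtx" (3x3 intrinsics, pixels), "extrinsics" (4x4, takes a point from world to camera coordinates). Camera axes: x right, y down, z forward; pixel columns grow to the right and rows downward; lengths in m; the calibration is good to about 2 mm. A picture is of the moment at which its call begins. calibration takes no time and is no camera call.
A pose or a line that the arm cannot do raises bot.PlanningError and nothing moves.
- bot.close_job(): hands the job in, once; it reports no verdict.
Trained networks look in the newest picture that a camera, given by its name, has taken for a name from the list of things; names that differ only in an ending like _2 or _b are one class to them, and where a whole thing is asked for, a point or a joint stands for the part that bears it (a point fixed in the world has none). Each returns a list of dicts, best first, with "confidence" (0 to 1); they miss things now and then, are a little off and sometimes report something else, mostly with a low value. They report only what shows in the picture. A call takes as long as a camera call. They do not tell look-alikes from the thing itself.
- bot.search_frame(camera, thing): "bbox" ([left, top, width, height] in pixels, round what is visible of it).
Readings, each from a call of its own:
- bot.read_clock(): time.
- bot.read_joint_positions(): joint angles.
- bot.read_joint_vel(): joint speeds.
- bot.read_joint_efforts(): joint torques, N m.
- bot.read_position(): TCP position.
- bot.read_tool_rot(): TCP orientation.
- bot.read_ft_force(): force on the tool from outside, world axes, zero at the start.
- bot.read_moment(): the same for the moment, N m.
- bot.read_gripper_width(): opening from 0.0 (shut) to 1.0 (fully open).
Only numpy, scipy, OpenCV 4.12 (cv2) and the standard library are available. Lean on these libraries where they do the work, as an engineer would, in place of code of your own. Each camera call takes 0.05 s, during which the arm holds its last target.

## Working session

There is one attempt and no reset: what is moved stays moved. The work goes in short steps, each a Python script; the robot and the scene stay as the last script left them, time stands still between calls to the robot, and variables do not carry over. Pictures are saved under pics/ and viewed, and the job is handed in when it is done.

```bash
ls; mkdir -p pics
python3 - <<'E'
from cell import bot
import cv2
for c in ("scene","top"):
    im=bot.camera(c); cv2.imwrite(f"pics/{c}0.png",im[:,:,::-1])
    k=bot.calibration(c); print(c,k["mtx"].tolist(),k["extrinsics"].round(4).tolist())
    for t in ("strip_caps","other_caps","rack","lid","lid_press","catch","wells","sample_vial","dish","glue"):
        try: print(t,[(d["bbox"],round(d["confidence"],2)) for d in bot.search_frame(c,t)[:4]])
        except Exception as e: print(t,e)
print(bot.read_clock(),bot.read_tool_rot())
E
```

```text
pics
scene [[608.3409405226382, 0.0, 323.8110266476285], [0.0, 608.3409405226382, 232.22624989689763], [0.0, 0.0, 1.0]] [[-0.8719, -0.4898, -0.002, 0.5292], [-0.2086, 0.375, -0.9033, 0.2082], [0.4431, -0.7871, -0.4291, 1.0776], [0.0, 0.0, 0.0, 1.0]]
strip_caps [([229.1, 336.5, 37.2, 28.7], 0.95), ([315.5, 209.8, 29.1, 28.0], 0.75), ([301.6, 311.7, 30.2, 25.1], 0.6), ([274.0, 299.5, 29.9, 22.4], 0.56)]
other_caps [([272.6, 298.2, 28.7, 25.3], 0.78)]
rack [([260.6, 302.4, 86.2, 52.3], 0.96)]
lid [([343.8, 197.2, 51.7, 48.0], 0.74)]
lid_press [([350.8, 194.8, 42.9, 49.3], 0.75)]
catch [([351.9, 194.4, 40.3, 54.2], 0.59), ([348.7, 192.8, 86.8, 78.4], 0.5)]
wells [([347.5, 195.7, 87.8, 78.0], 0.64)]
sample_vial [([249.3, 260.3, 15.6, 29.3], 0.8)]
dish [([421.6, 225.9, 16.5, 8.2], 0.45)]
glue [([193.8, 286.6, 20.1, 49.8], 0.91)]
top [[473.382839664392, 0.0, 318.2704227252341], [0.0, 473.382839664392, 242.5970893780078], [0.0, 0.0, 1.0]] [[-0.0038, -0.9999, 0.0105, 0.0186], [-0.9953, 0.0028, -0.0963, 0.5988], [0.0963, -0.0108, -0.9953, 1.0331], [0.0, 0.0, 0.0, 1.0]]
strip_caps [([275.7, 260.4, 45.3, 12.5], 0.71), ([210.2, 283.1, 30.0, 12.7], 0.67), ([395.5, 183.4, 12.7, 43.4], 0.55)]
other_caps [([218.3, 253.9, 29.1, 10.7], 0.64), ([354.3, 241.3, 74.1, 84.2], 0.37)]
rack [([204.2, 246.2, 51.8, 59.7], 0.92), ([170.2, 192.9, 26.2, 20.6], 0.5)]
lid [([362.9, 242.9, 65.0, 37.6], 0.6)]
lid_press [([366.5, 240.0, 57.9, 41.7], 0.69)]
catch []
wells [([353.6, 240.4, 76.5, 86.0], 0.79)]
sample_vial [([260.8, 194.2, 9.2, 18.0], 0.53)]
dish [([451.2, 284.8, 25.5, 25.7], 0.74)]
glue [([170.3, 193.4, 24.0, 21.7], 0.62)]
1.1 [ 0.55773994 -0.55773116 -0.43468137  0.43464264]
```

View pics/scene0.png

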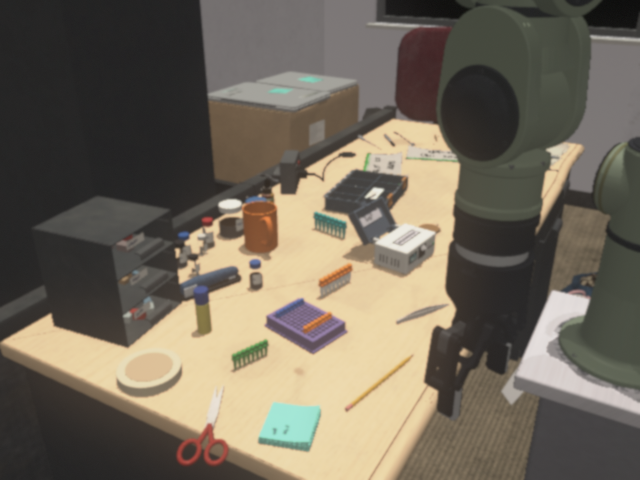

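View pics/top0.png

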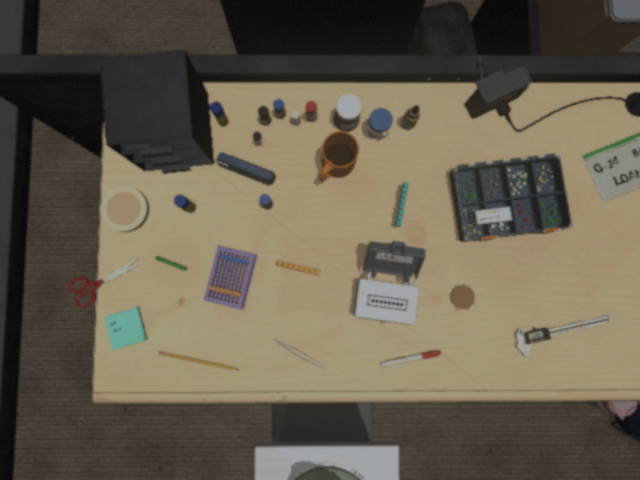

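Run:
```python
import cv2
a=cv2.imread("pics/top0.png");b=cv2.imread("pics/scene0.png")
cv2.imwrite("pics/t_rack.png",cv2.resize(a[235:315,190:340],(750,400),interpolation=cv2.INTER_CUBIC))
cv2.imwrite("pics/t_cyc.png",cv2.resize(a[230:340,340:490],(750,550),interpolation=cv2.INTER_CUBIC))
cv2.imwrite("pics/s_rack.png",cv2.resize(b[280:380,220:360],(784,560),interpolation=cv2.INTER_CUBIC))
cv2.imwrite("pics/s_cyc.png",cv2.resize(b[185:285,305:445],(784,560),interpolation=cv2.INTER_CUBIC))
```

```text
(no output)
```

View pics/t_rack.png

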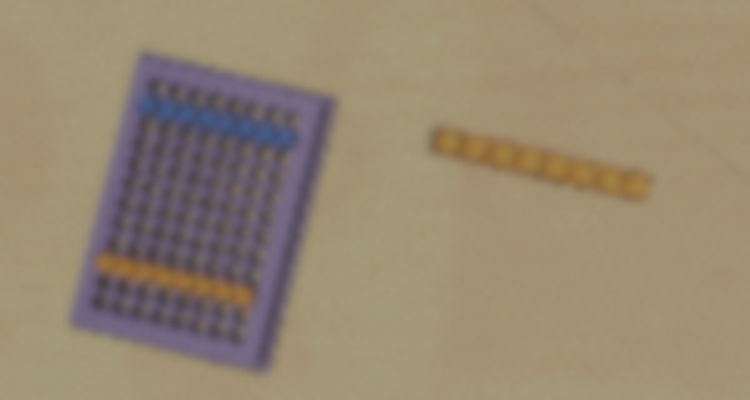

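View pics/t_cyc.png

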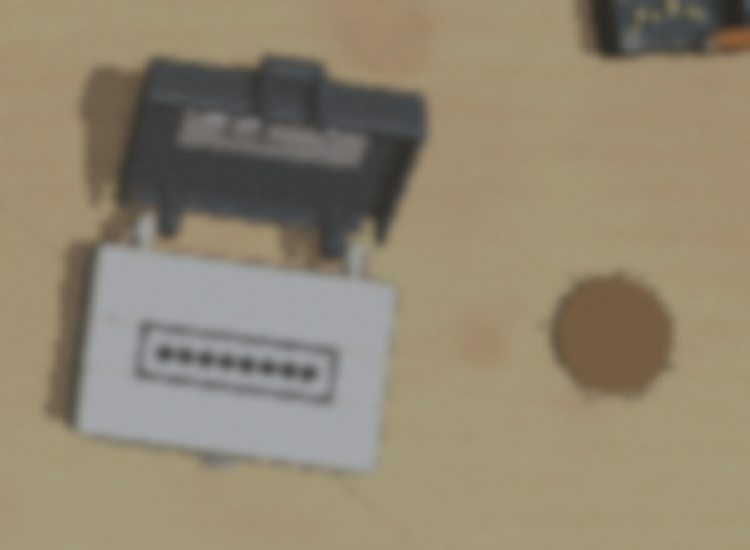

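View pics/s_rack.png

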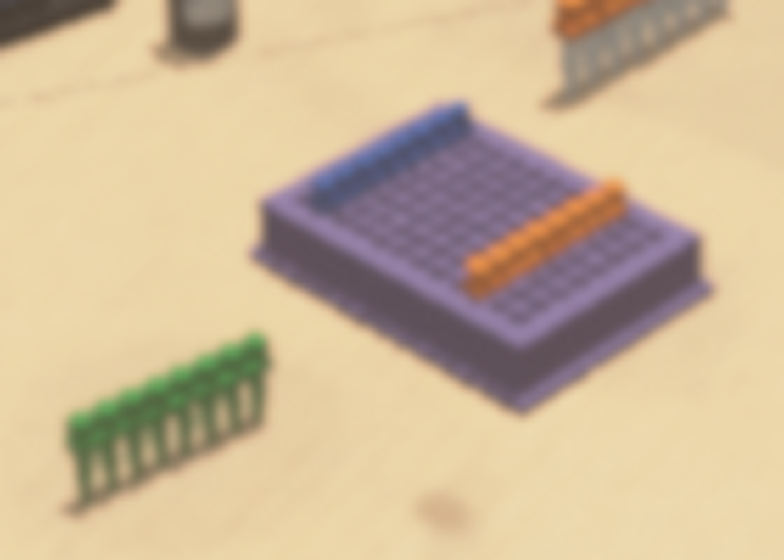

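View pics/s_cyc.png

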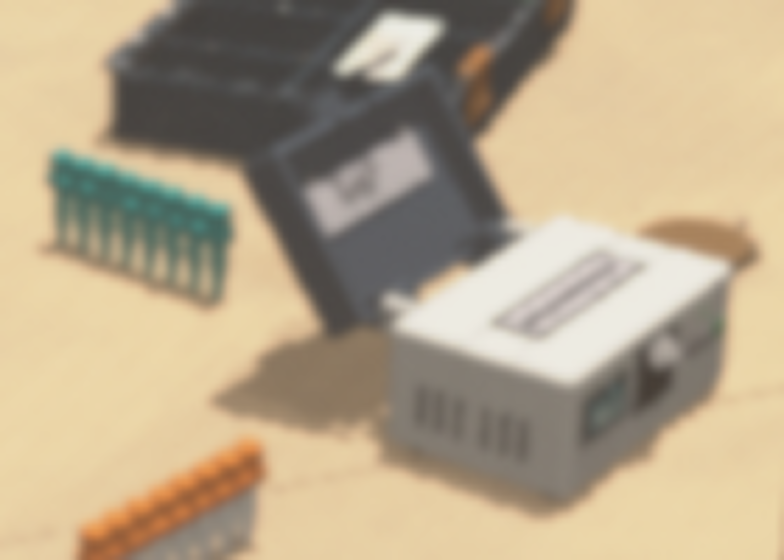

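The top view shows the rack at about (230,277), with its orange strip at about (225,292) on the side nearer the robot. The blue strip is at about (232,260). The longer orange strip at (298,268) stands loose on the desk, so it is the decoy. The cycler is at about (387,300), with its lid open toward +x. Next I'll fit the poses to sub-pixel accuracy.

```bash
cat > fit.py <<'E'
import numpy as np, cv2
from scipy.optimize import minimize
from cell import bot
CAL={c:bot.calibration(c) for c in("scene","top")}
def proj(c,P):
    K=CAL[c]["mtx"];T=CAL[c]["extrinsics"]
    q=(T[:3,:3]@np.asarray(P,float).T).T+T[:3,3]; q=q@K.T
    return q[:,:2]/q[:,2:]
def back(c,uv,z):
    K=CAL[c]["mtx"];T=CAL[c]["extrinsics"];R=T[:3,:3];C=-R.T@T[:3,3]
    d=R.T@np.linalg.inv(K)@np.array([uv[0],uv[1],1.]); return C+d*(z-C[2])/d[2]
def pose(pts,x,y,yaw):
    c,s=np.cos(yaw),np.sin(yaw); P=np.array(pts,float); o=P.copy()
    o[:,0]=x+c*P[:,0]-s*P[:,1]; o[:,1]=y+s*P[:,0]+c*P[:,1]; return o
def box(x0,x1,y0,y1,z0,z1): return [(x,y,z) for x in(x0,x1) for y in(y0,y1) for z in(z0,z1)]
S=16
def mask(uv,win,sig):
    l,t,w,h=win
    h_=cv2.convexHull(((uv-[l-.5,t-.5])*S).astype(np.float32))
    m=np.zeros((h*S,w*S),np.uint8); cv2.fillPoly(m,[np.round(h_*16).astype(np.int32)],255,shift=4)
    return cv2.GaussianBlur(cv2.resize(m,(w,h),interpolation=cv2.INTER_AREA).astype(float)/255,(0,0),sig)
def fit(obs,pts,g,sig=.8):
    """obs: {cam:(map,win)}; linear gain/offset free"""
    def cost(p):
        P=pose(pts,g[0]+p[0]/1e3,g[1]+p[1]/1e3,g[2]+p[2]/1e2); r=0
        for c,(o,w) in obs.items():
            m=mask(proj(c,P),w,sig); A=np.c_[m.ravel(),np.ones(m.size)]
            k,_,_,_=np.linalg.lstsq(A,o.ravel(),rcond=None); r+=((A@k-o.ravel())**2).sum()/o.var()/o.size
        return r
    best=None
    for s in (3,1):
        x0=[0,0,0] if best is None else best.x
        sim=np.array([x0]+[np.array(x0)+s*np.eye(3)[i] for i in range(3)])
        best=minimize(cost,x0,method="Nelder-Mead",options=dict(initial_simplex=sim,xatol=.01,fatol=1e-6,maxiter=250))
    p=best.x; return np.array([g[0]+p[0]/1e3,g[1]+p[1]/1e3,g[2]+p[2]/1e2]),best.fun
def orange(im):
    f=im.astype(float); return np.clip(f[...,0]-f[...,2]-0*f[...,1],0,255)
E
python3 - <<'E'
from fit import *
ims={c:cv2.imread(f"pics/{c}0.png")[:,:,::-1] for c in CAL}
crop=lambda m,w:m[w[1]:w[1]+w[3],w[0]:w[0]+w[2]]
R=CAL["top"]["extrinsics"][:3,:3];print("topcam",-R.T@CAL["top"]["extrinsics"][:3,3])
# strip
a=back("top",(209.5,287.5),.036);b=back("top",(240.5,294.5),.036);print(a,b)
g=(a+b)/2; yaw=np.arctan2(-(b-a)[0],(b-a)[1]); yaw=(yaw+np.pi/2)%np.pi-np.pi/2
print("g",g,yaw)
pts=box(-.0043,.0043,-.036,.036,.024,.036)
wt=(203,281,46,20);ws=(298,307,40,30)
sub=lambda im:orange(im)
O={"top":(crop(sub(ims["top"]),wt),wt),"scene":(crop(sub(ims["scene"]),ws),ws)}
for k in (["top"],["scene"],["top","scene"]): print("strip",k,fit({c:O[c] for c in k},pts,(g[0],g[1],yaw)))
# cycler top
cor=[(360,279),(419,287),(356,317),(414,324)]
q=[back("top",c,.058) for c in cor]; v=q[1]-q[0]; yaw=np.arctan2(v[0],-v[1]) ; yaw=np.arctan2(-( -v)[0],(-v)[1])
g=back("top",(387.5,303.6),.058); print("cyc g",g,yaw)
# wells via darkness inside ring
E
python3 - <<'E'
import cv2,numpy as np
a=cv2.imread("pics/top0.png");print(a[288:320,360:416].min(2)[4:30:1,4:52:2])
E
```

```text
topcam [0.49657522 0.02807378 1.08575736]
[0.49945161 0.256628   0.036     ] [0.48385659 0.18828014 0.036     ]
g [0.4916541  0.22245407 0.036     ] -0.22433083806082976
strip ['top'] (array([ 0.49270366,  0.22442766, -0.23973641]), np.float64(0.18849824929223657))
strip ['scene'] (array([ 0.49367126,  0.22147692, -0.22489429]), np.float64(0.18596016079709451))
strip ['top', 'scene'] (array([ 0.49297769,  0.22378264, -0.23731389]), np.float64(0.40666170001154744))
cyc g [ 0.46335987 -0.13197641  0.058     ] -0.13801275141246575
[[162 162 162 162 164 163 164 163 164 163 163 162 164 162 163 162 163 162
  164 163 163 163 164 162]
 [160 163 154 154 160 161 161 162 163 163 163 162 163 163 163 163 163 163
  163 163 162 164 164 163]
 [160 160 135 132 145 147 152 157 161 161 162 162 163 163 163 164 164 163
  163 162 162 163 164 163]
 [162 158 119 120 129 125 127 140 148 149 153 156 160 162 162 163 164 163
  163 163 163 163 164 163]
 [163 158 119 137 139 127 122 129 129 127 132 139 148 151 154 158 161 161
  162 163 163 164 163 164]
 [163 158 124 149 152 147 144 144 135 128 126 127 129 129 134
[... 1360 characters left out ...]
63 163 164 164 164 163 163 164 164 164 164 163 163 163 163 162 161
  159 152 147 154 162 162]
 [164 163 164 163 165 164 164 164 164 164 163 164 163 163 163 164 162 163
  162 162 161 162 163 163]
 [164 163 164 163 164 163 164 163 163 163 163 163 164 164 164 164 163 164
  163 163 163 163 164 162]
 [163 163 163 163 164 163 163 163 163 163 164 163 163 164 164 162 164 163
  163 163 164 163 162 164]
 [164 163 164 164 164 164 164 164 164 163 163 163 164 164 164 163 163 163
  164 164 163 163 164 164]
 [159 161 162 163 164 163 163 164 163 163 164 164 163 164 164 163 164 164
  164 164 164 164 163 164]
 [141 145 153 158 161 162 162 162 163 164 164 163 163 164 162 163 163 163
  163 164 163 162 163 163]]
```

```bash
cat >> fit.py <<'E'
crop=lambda m,w:m[w[1]:w[1]+w[3],w[0]:w[0]+w[2]]
E
cat > cyc.py <<'E'
from fit import *
def run(tag):
    ims={c:cv2.imread(f"pics/{c}{tag}.png")[:,:,::-1] for c in CAL}
    g=(.4634,-.132,-.138)
    top=box(-.040,.044,-.066,.066,.058,.058)
    wins={"top":(348,272,78,58),"scene":(368,218,76,46)}
    # white top: brightness with the well frame filled in
    O={}
    for c,w in wins.items():
        m=ims[c].min(2).astype(np.uint8); m=cv2.morphologyEx(m,cv2.MORPH_CLOSE,np.ones((15,15)))if c=="top" else m
        m=crop(ims[c].min(2).astype(float),w); u=proj(c,pose(box(-.012,.012,-.045,.045,.058,.058),*g))
        k=mask(u,w,.1)>0.; k=cv2.dilate(k.astype(np.uint8),np.ones((5,5)))>0
        v=m.copy(); v[k]=np.percentile(m,90); O[c]=(v,w)
    for k in (["top"],["scene"]): print("cycler",k,fit({c:O[c] for c in k},top,g))
    # wells row
    for c in CAL:
        u=proj(c,pose(box(-.0065,.0065,-.0385,.0385,.058,.058),*g)); l,t=np.floor(u.min(0)-4).astype(int); r,b=np.ceil(u.max(0)+4).astype(int)
        w=(l,t,r-l,b-t); m=crop(ims[c].min(2).astype(float),w); wh=np.percentile(crop(ims[c].min(2),wins[c]),85)
        k=mask(u,w,.1)>.5
        d=np.where(k,np.clip(.9*wh-m,0,None),0); yy,xx=np.mgrid[t:b,l:r]
        p=[back(c,(x,y),.058) for x,y in zip(xx[d>0],yy[d>0])]; p=np.array(p)[:,:2]; W=d[d>0]; ce=np.average(p,axis=0,weights=W)
        C=np.cov(p.T,aweights=W); e,V=np.linalg.eigh(C); v=V[:,1]; v=v if v[1]>0 else -v
        print("wells",c,ce,"yaw",np.arctan2(-v[0],v[1]),np.sqrt(e))
if __name__=="__main__": run("0")
E
python3 cyc.py
python3 - <<'E'
import sys; sys.path.insert(0,".")
from fit import *
ims={c:cv2.imread(f"pics/{c}0.png")[:,:,::-1] for c in CAL}
# overlays
P=pose(box(-.0043,.0043,-.036,.036,.024,.036),.4927,.2244,-.238)
for c in CAL:
    im=ims[c][:,:,::-1].copy(); im=cv2.resize(im,None,fx=6,fy=6,interpolation=cv2.INTER_CUBIC)
    for pts,z,g in ((P,None,None),(pose(box(-.04,.044,-.066,.066,.058,.058),.4634,-.132,-.138),0,0),(pose([(0,-.0315+.009*i,.058) for i in range(8)],.4634,-.132,-.138),0,0),(pose([(.061*a,.043*b,.024) for a in(-1,1) for b in(-1,1)],.4927+.021*1.0,.2244,-.238),0,0)):
        for u in proj(c,pts): cv2.circle(im,tuple(np.round((u+.5)*6-.5).astype(int)),3,(0,0,255),-1)
    if c=="top": im=np.vstack([im[1450:1850,1180:1930],im[1600:2000,2050:2800]])[:, :]; im=cv2.resize(im,(560,600))
    else: im=np.vstack([im[1780:2150,1550:2150],im[1280:1620,2150:2750]]);im=cv2.resize(im,(500,592))
    cv2.imwrite(f"pics/ov_{c}.png",im)
E
```

```text
cycler ['top'] (array([ 0.46617703, -0.13182721, -0.14077585]), np.float64(0.19152755747917966))
cycler ['scene'] (array([ 0.46627975, -0.12722535, -0.13829223]), np.float64(0.2605972169696506))
wells scene [ 0.4651792  -0.12651489] yaw -0.1444356255861432 [0.00346711 0.02065297]
wells top [ 0.46572442 -0.13098225] yaw -0.1395198444250472 [0.00274274 0.02099419]
```

View pics/ov_top.png

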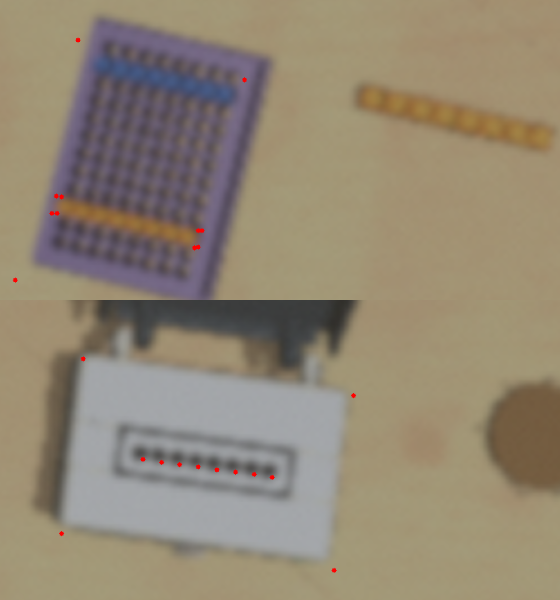

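View pics/ov_scene.png

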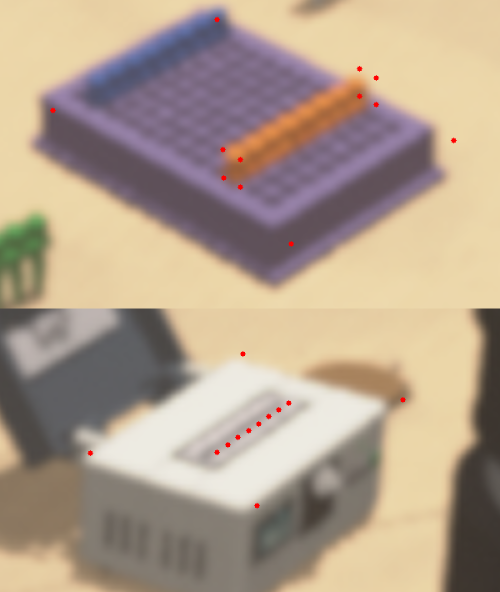

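```bash
cat > s.py <<'E'
from fit import *
ims={c:cv2.imread(f"pics/{c}0.png")[:,:,::-1] for c in CAL}
wt=(203,281,46,20);ws=(298,307,40,30)
for L in (.030,.032,.033,.034,.036):
    pts=box(-.0043,.0043,-L,L,.024,.036)
    for c,w in(("top",wt),("scene",ws)):
        o=orange(ims[c]); o=np.clip(crop(o,w)-np.percentile(crop(o,w),60),0,None)
        r,f=fit({c:(o,w)},pts,(.4927,.223,-.238)); print(L,c,r.round(4),round(f,4))
E
python3 s.py
python3 - <<'E'
from scipy.spatial.transform import Rotation as R
q=[0.55773994,-0.55773116,-0.43468137,0.43464264]
print(R.from_quat(q[1:]+q[:1]).as_matrix().round(3))
E
```

```text
0.03 top [ 0.4927  0.2244 -0.2369] 0.2056
0.03 scene [ 0.4941  0.224  -0.2697] 0.2445
0.032 top [ 0.4928  0.2244 -0.2326] 0.1638
0.032 scene [ 0.494   0.2237 -0.2413] 0.214
0.033 top [ 0.4927  0.2245 -0.2414] 0.1523
0.033 scene [ 0.4939  0.2232 -0.241 ] 0.2022
0.034 top [ 0.4928  0.2245 -0.2402] 0.1503
0.034 scene [ 0.494   0.2231 -0.2377] 0.1951
0.036 top [ 0.4929  0.225  -0.2362] 0.1745
0.036 scene [ 0.4937  0.2218 -0.2287] 0.1844
[[ 0.244  0.    -0.97 ]
 [ 0.97   0.     0.244]
 [ 0.    -1.    -0.   ]]
```

```bash
cat > h.py <<'E'
import numpy as np, cv2
from cell import bot
from scipy.spatial.transform import Rotation as R
def q(a,tilt=0):
    c,s=np.cos(a),np.sin(a)
    M=np.array([[c,0,-s],[s,0,c],[0,-1,0]],float)
    v=R.from_matrix(M).as_quat(); return [v[3],v[0],v[1],v[2]]
def snap(n):
    for c in("scene","top"): cv2.imwrite(f"pics/{c}{n}.png",bot.camera(c)[:,:,::-1])
E
python3 - <<'E'
from h import *
for a in (-.238,np.pi-.238):
    for p in ([.4933,.2238,.12],[.4933,.2238,.0265]): print(a,bot.solve_ik(p,q(a)))
a=-.238
# choose jaw angle whose wrist angle is nearer zero
s=[(abs(bot.solve_ik([.4933,.2238,.12],q(x))[5]),x) for x in(-.238,np.pi-.238) if bot.solve_ik([.4933,.2238,.12],q(x)) is not None]
a=min(s)[1]; print("using",a)
bot.set_gripper(.4,30)
bot.move_pose([.4933,.2238,.12],q(a)); bot.move_linear([.4933,.2238,.050],speed=.1)
snap("1"); print(bot.read_clock(),bot.read_position(),bot.read_joint_positions(),bot.read_gripper_width())
E
```

```text
-0.238 [ 0.28961755  0.41198413 -0.37343845  0.78537375  0.          2.09841388]
-0.238 [ 0.28961755  0.53546704 -0.46249343  0.57283586  0.          2.09841388]
2.903592653589793 [ 0.28961755  0.41198413 -0.37343845  0.78537375  0.         -1.04317877]
2.903592653589793 [ 0.28961755  0.53546704 -0.46249343  0.57283586  0.         -1.04317877]
using 2.903592653589793
4.725 [0.49396875 0.22406384 0.05077865] [ 2.89719254e-01  5.00421788e-01 -4.43135461e-01  6.25727835e-01
  2.37653098e-05 -1.04312951e+00] 0.3981293926320797
```

Run:
```python
import cv2,numpy as np
a=cv2.imread("pics/top1.png");b=cv2.imread("pics/scene1.png")
A=cv2.resize(a[220:320,180:300],(480,400),interpolation=cv2.INTER_CUBIC);B=cv2.resize(b[200:360,220:400],(675,600),interpolation=cv2.INTER_CUBIC)
cv2.imwrite("pics/c1t.png",A);cv2.imwrite("pics/c1s.png",B)
```

```text
(no output)
```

View pics/c1t.png

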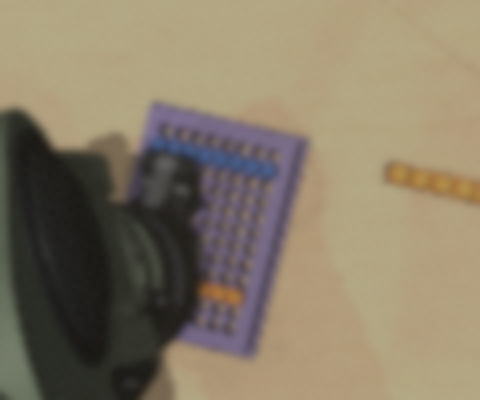

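View pics/c1s.png

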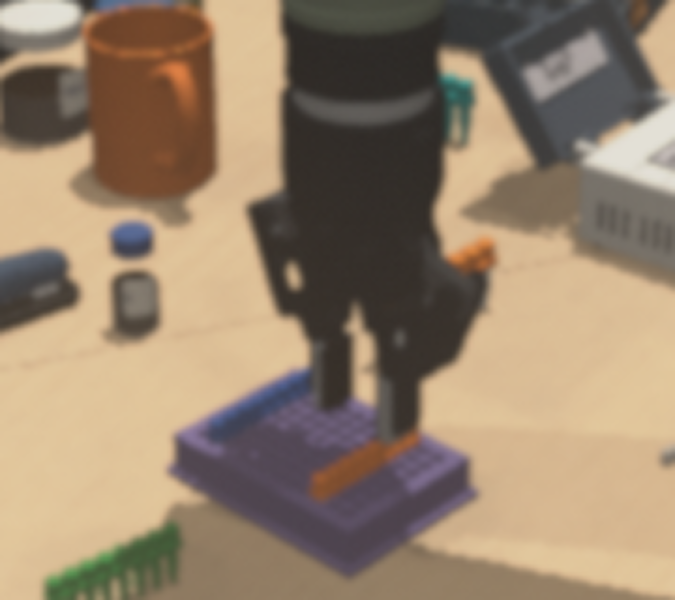

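The jaws straddle the orange strip in the scene view: near finger at about (400,440) of the crop, strip spanning (312,490)–(420,440). Nothing else is in the way. Descend, close, lift.

Run:
```python
from h import *
p=[.4933,.2238]
print(bot.move_linear(p+[.0265],speed=.06,until_force=12), bot.read_position())
bot.set_gripper(0,35); print("w",bot.read_gripper_width(),bot.read_ft_force())
bot.move_linear(p+[.085],speed=.08); print(bot.read_gripper_width(),bot.read_position(),bot.read_ft_force())
snap("2"); print(bot.read_clock())
b=cv2.imread("pics/scene2.png");cv2.imwrite("pics/c2s.png",cv2.resize(b[200:360,220:400],(675,600),interpolation=cv2.INTER_CUBIC))
```

```text
False [0.49292272 0.22365157 0.02601145]
w 0.08133624049190624 [-2.41018715 -0.46904484  2.4368266 ]
0.07936731560957366 [0.49298104 0.22366658 0.08465768] [-0.85721752  0.19380066 -1.12458149]
6.6
```

View pics/c2s.png

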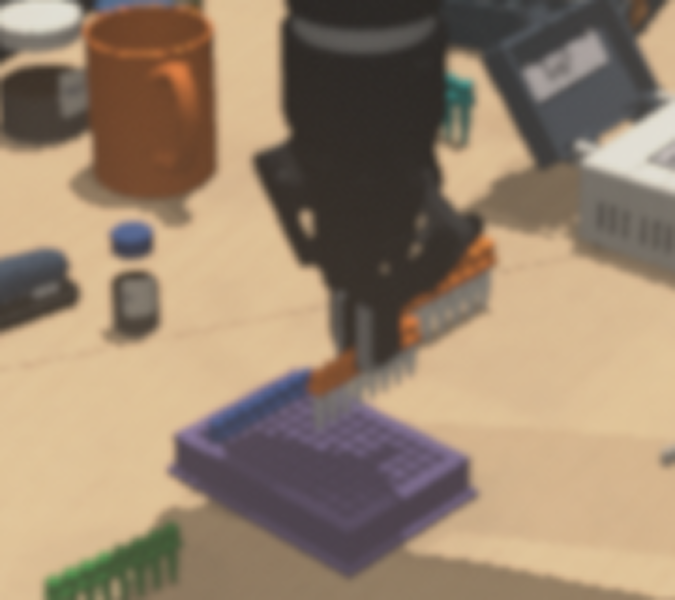

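The orange strip is lifted and level in the jaws, at about (365,370) in the crop. Next I'll hover above the wells and measure the strip relative to them in the same camera.

Run:
```python
from h import *
a=np.pi-.140
bot.move_linear([.4933,.2238,.15],speed=.2)
bot.move_pose([.466,-.1292,.15],q(a)); bot.move_linear([.466,-.1292,.095],speed=.1); bot.wait(.3)
snap("3"); print(bot.read_position(),bot.read_ft_force(),bot.read_clock())
b=cv2.imread("pics/scene3.png");cv2.imwrite("pics/c3s.png",cv2.resize(b[150:290,310:470],(686,600),interpolation=cv2.INTER_CUBIC))
b=cv2.imread("pics/top3.png");cv2.imwrite("pics/c3t.png",cv2.resize(b[220:340,330:450],(600,600),interpolation=cv2.INTER_CUBIC))
```

```text
[ 0.46617985 -0.12933522  0.09529978] [ 0.5094663  -0.76687626  0.44196493] 9.5083
```

View pics/c3s.png

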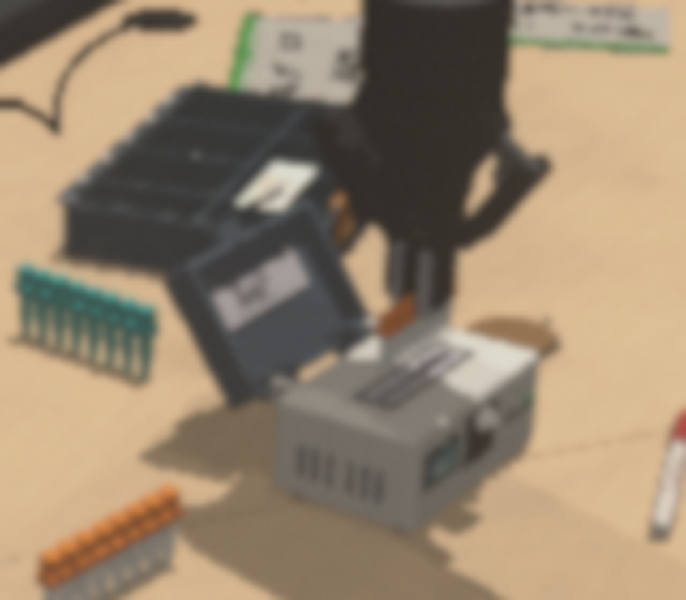

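View pics/c3t.png

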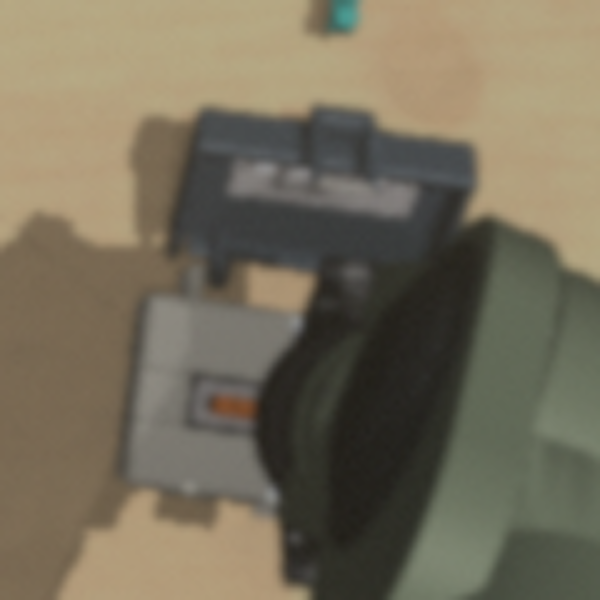

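```bash
cat > held.py <<'E'
from fit import *
def held(tag,tcp,yaw,dz,wins,L=.034,off=(0,0)):
    out={}
    for c,w in wins.items():
        im=cv2.imread(f"pics/{c}{tag}.png")[:,:,::-1].astype(float)
        o=im[...,0]-im[...,2]; s=o/np.maximum(im[...,0],30); o=crop(np.clip(s-.5,0,None),w)
        pts=box(-.0043,.0043,-L,L,tcp[2]+dz-.006,tcp[2]+dz+.006)
        if c=="top": print(np.round(o*100).astype(int))
        def cost(p):
            m=mask(proj(c,pose(pts,tcp[0]+p[0]/1e3,tcp[1]+p[1]/1e3,yaw)),w,.8)
            k=(m*o).sum()/max((m*m).sum(),1e-9); return ((k*m-o)**2).sum()/(o**2).sum()
        b=min((minimize(cost,[i,j],method="Nelder-Mead",options=dict(initial_simplex=[[i,j],[i+1.5,j],[i,j+1.5]])) for i in(-2,0,2) for j in(-4,-2,0,2,4)),key=lambda r:r.fun)
        print(c,L,"strip centre - TCP (mm, world):",b.x.round(2),round(b.fun,3)); out[c]=b.x
    return out
if __name__=="__main__":
    for L in(.034,.036): held("3",(.46618,-.12934,.0953),-.14,.004,{"top":(364,293,16,18),"scene":(390,208,16,28)},L)
E
python3 held.py
```

```text
[[ 0  0  0  0  0  0  0  0  0  0  0  0  0  0  0  0]
 [ 0  0  0  0  0  0  0  0  0  0  0  0  0  0  0  0]
 [ 0  0  0  0  0  0  0  0  0  0  0  0  0  0  0  0]
 [ 0  0  0  0  0  0  0  0  0  0  0  0  0  0  0  0]
 [ 0  0  0  0  0  0  0  0  0  0  0  0  0  0  0  0]
 [ 0  0  0  0  0  0  0  0  0  0  0  0  0  0  0  0]
 [ 0  0  0  0  0  0  0  0  0  0  0  0  0  0  0  0]
 [ 0  0  0  0  0  0  0  0  0  7 10  9  7  4  1  0]
 [ 0  0  0  0  0  0  0  0  0  8 11 13 14 13 13 11]
 [ 0  0  0  0  0  0  0  0  0  0  0  1  2  6  9 10]
 [ 0  0  0  0  0  0  0  0  0  0  0  0  0  0  0  0]
 [ 0  0  0  0  0  0  0  0  0  0  0  0  0  0  0  0]
 [ 0  0  0  0  0  0  0  0  0  0  0  0  0  0  0  0]
 [ 0  0  0  0  0  0  0  0  0  0  0  0  0  0  0  0]
 [ 0  0  0  0  0  0  0  0  0  0  0  0  0  0  0  0]
 [ 0  0  0  0  0  0  0  0  0  0  0  0  0  0  0  0]
 [ 0  0  0  0  0  0  0  0  0  0  0  0  0  0  0  0]
 [ 0  0  0  0  0  0  0  0  0  0  0  0  0  0  0  0]]
top 0.034 strip centre - TCP (mm, world): [ 0.45 -0.16] 0.407
scene 0.034 strip centre - TCP (mm, world): [-1.16 -4.39] 0.332
[[ 0  0  0  0  0  0  0  0  0  0  0  0  0  0  0  0]
 [ 0
[... 289 characters left out ...]
 0  0  0  0]
 [ 0  0  0  0  0  0  0  0  0  7 10  9  7  4  1  0]
 [ 0  0  0  0  0  0  0  0  0  8 11 13 14 13 13 11]
 [ 0  0  0  0  0  0  0  0  0  0  0  1  2  6  9 10]
 [ 0  0  0  0  0  0  0  0  0  0  0  0  0  0  0  0]
 [ 0  0  0  0  0  0  0  0  0  0  0  0  0  0  0  0]
 [ 0  0  0  0  0  0  0  0  0  0  0  0  0  0  0  0]
 [ 0  0  0  0  0  0  0  0  0  0  0  0  0  0  0  0]
 [ 0  0  0  0  0  0  0  0  0  0  0  0  0  0  0  0]
 [ 0  0  0  0  0  0  0  0  0  0  0  0  0  0  0  0]
 [ 0  0  0  0  0  0  0  0  0  0  0  0  0  0  0  0]
 [ 0  0  0  0  0  0  0  0  0  0  0  0  0  0  0  0]]
top 0.036 strip centre - TCP (mm, world): [ 0.29 -2.13] 0.408
scene 0.036 strip centre - TCP (mm, world): [-1.42 -6.4 ] 0.332
```

```bash
cat > held2.py <<'E'
from fit import *
def smap(c,tag,w):
    im=cv2.imread(f"pics/{c}{tag}.png")[:,:,::-1].astype(float)
    return crop((im[...,0]-im[...,2])/np.maximum(im.max(2),30),w)
def gen(c,o,w,base,yaw,zc,sig,L=None,yawfree=False,valid=None):
    v=np.ones(o.shape,bool) if valid is None else valid
    def cost(p):
        l=L if L else .034+p[2]/1e3; yw=yaw+(p[3]/1e2 if yawfree else 0)
        m=mask(proj(c,pose(box(-.0043,.0043,-l,l,zc-.006,zc+.006),base[0]+p[0]/1e3,base[1]+p[1]/1e3,yw)),w,sig)[v]
        A=np.c_[m,np.ones(m.size)];k,_,_,_=np.linalg.lstsq(A,o[v],rcond=None); return ((A@k-o[v])**2).sum()/o[v].var()/o[v].size
    n=4 if yawfree else (2 if L else 3); rs=[]
    for j in(-4,-1,2):
        x0=np.zeros(n);x0[1]=j; rs.append(minimize(cost,x0,method="Nelder-Mead",options=dict(initial_simplex=np.vstack([x0,x0+1.5*np.eye(n)]),maxiter=400)))
    b=min(rs,key=lambda r:r.fun); return b.x.round(2),round(b.fun,4)
if __name__=="__main__":
  for sig in (.6,.9,1.2):
    for c,w in(("top",(203,281,46,20)),("scene",(298,307,40,30))):
        print("rack",sig,c,gen(c,smap(c,"0",w),w,(.4933,.2238),-.238,.030,sig,None,True))
  for sig in(.6,.9,1.2):
    for c,w in(("top",(364,293,16,18)),("scene",(390,212,16,26))):
      for L in (.033,.034,.035,.036): print("held",sig,c,L,gen(c,smap(c,"3",w),w,(.46618,-.12934),-.14,.0993,sig,L))
E
python3 held2.py
python3 - <<'E'
import sys; sys.path.insert(0,".")
from held2 import *
print((smap("scene","3",(390,208,20,30))*100).astype(int))
E
```

```text
rack 0.6 top (array([-0.49,  0.56,  0.32, -0.52]), np.float64(0.217))
rack 0.6 scene (array([-0.78, -6.05,  8.05,  1.31]), np.float64(0.1327))
rack 0.9 top (array([-0.59,  0.52,  0.19, -0.46]), np.float64(0.205))
rack 0.9 scene (array([-0.65, -5.38,  7.16,  1.81]), np.float64(0.1206))
rack 1.2 top (array([-0.58,  0.52,  0.06, -0.33]), np.float64(0.2047))
rack 1.2 scene (array([-0.55, -5.09,  6.76,  1.36]), np.float64(0.1161))
held 0.6 top 0.033 (array([0.72, 2.39]), np.float64(0.0229))
held 0.6 top 0.034 (array([0.59, 1.73]), np.float64(0.0226))
held 0.6 top 0.035 (array([0.44, 0.68]), np.float64(0.0223))
held 0.6 top 0.036 (array([ 0.3 , -0.47]), np.float64(0.0227))
held 0.6 scene 0.033 (array([1.61, 1.18]), np.float64(0.3561))
held 0.6 scene 0.034 (array([1.41, 0.34]), np.float64(0.3561))
held 0.6 scene 0.035 (array([1.68, 0.61]), np.float64(0.3566))
held 0.6 scene 0.036 (array([ 1.05, -1.6 ]), np.float64(0.3561))
held 0.9 top 0.033 (array([0.72, 2.38]), np.float64(0.0268))
held 0.9 top 0.034 (array([0.55, 1.67]), np.float64(0.0261))
held 0.9 top 0.035 (array([0.42, 0.75]), np.floa
[... 2019 characters left out ...]
 8  7]
 [ 0  0 -1 -1 -1  4 14 25 37 50 53 47 36 26 17 10  8  7  7  7]
 [ 1  3  1  1  2  7 11 16 23 31 35 29 19 13  9  7  7  8  7  8]
 [ 3  3  5  6  7  8 10 11 13 15 17 14 10  7  7  7  7  7  8  8]
 [ 4  6  8  8  9  9 10 10 10  9  9  8  7  6  7  7  7  9  8  8]
 [ 7  8  9  9  9 10 10 10  9  8  7  7  7  7  7  8  8  8  8  8]
 [ 9  9  9 10 10 10 10  9  9  8  6  6  7  7  8  9  8  8  7  6]
 [11 10 10 10 10 10 10  9  9  8  8  8  7  8  9  8  8  7  7  7]
 [11 10 10 10 10 10 10 10  9  8  8  8  8  9  9  7  6  7  7  7]
 [10 10 10 10 10 10 10 10  9  8  8  8  9  9  7  7  6  7  8  8]
 [10 10 10 10 10 10 10 11 10  9  8  9  9  7  7  8  7  7  8  8]
 [10 10 10 10 10 10 11 11 10 10  8  8  8  8  8  8  8  8  7  7]]
```

The top view shows the strip's left end inside the well frame, at px (371–381, 299–304). The top camera is less sensitive to height error, and it asks for about −3 mm in y and −0.6 mm in x. I'll apply that, go lower and look again.

Run:
```python
from h import *
from held2 import *
bot.move_linear([.4655,-.1322,.0845],speed=.05,until_force=4); bot.wait(.3)
snap("4"); t=bot.read_position(); print(t,bot.read_ft_force(),bot.read_clock())
for L in (.034,.035,.036):
    w=(364,293,16,18); print(L,gen("top",smap("top","4",w),w,t,-.14,t[2]+.004,.9,L))
b=cv2.imread("pics/scene4.png");cv2.imwrite("pics/c4s.png",cv2.resize(b[200:280,360:460],(750,600),interpolation=cv2.INTER_CUBIC))
b=cv2.imread("pics/top4.png");cv2.imwrite("pics/c4t.png",cv2.resize(b[270:330,345:415],(700,600),interpolation=cv2.INTER_CUBIC))
```

```text
[ 0.46558696 -0.13220499  0.08460797] [-0.50367315  0.46962109 -0.54480165] 10.275
0.034 (array([0.55, 2.04]), np.float64(0.0264))
0.035 (array([0.55, 1.32]), np.float64(0.0264))
0.036 (array([0.27, 0.4 ]), np.float64(0.0266))
```

View pics/c4s.png

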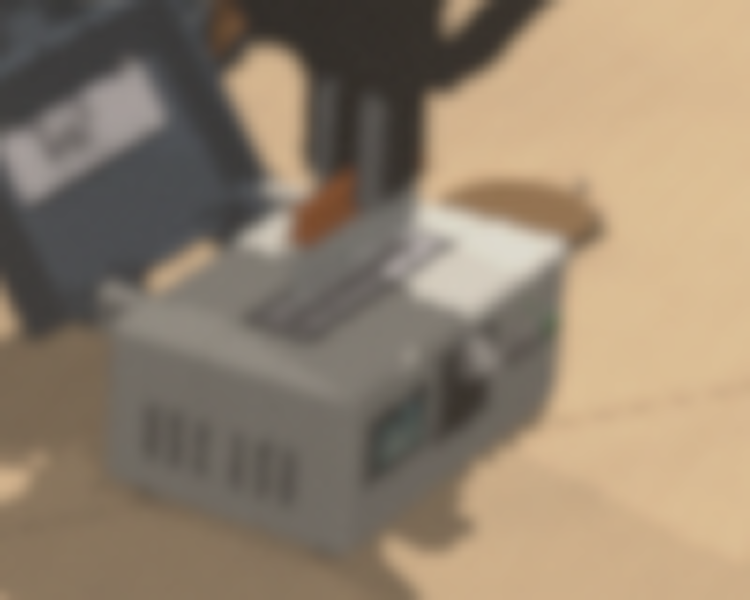

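View pics/c4t.png

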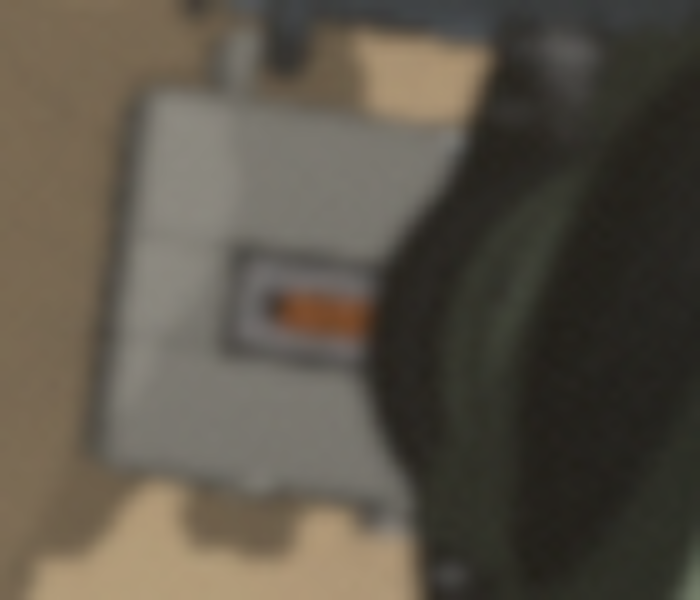

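In the top view the strip's left end (crop x≈275) sits about 13 px right of the well's left edge (≈262). The expected parallax is about 15 px, so it's aligned to roughly 1 mm. The next descent is guarded by force.

Run:
```python
from h import *
for z in (.080,.077,.074,.071):
    r=bot.move_linear([.4655,-.1322,z],speed=.02,until_force=4); bot.wait(.1)
    print(z,r,bot.read_position().round(5),bot.read_ft_force().round(2),bot.read_moment().round(3))
    if r: break
print(bot.read_clock())
```

```text
0.08 False [ 0.46545 -0.1322   0.07994] [-0.15  0.66 -0.06] [ 0.019  0.009 -0.04 ]
0.077 False [ 0.46548 -0.13218  0.07697] [-0.21  0.06  0.26] [ 0.037  0.045 -0.01 ]
0.074 False [ 0.46546 -0.13217  0.07396] [-0.25 -0.06  0.2 ] [-0.016  0.026 -0.028]
0.071 False [ 0.46544 -0.13196  0.0709 ] [ 0.77  1.16 -0.18] [ 0.264 -0.135  0.01 ]
11.95
```

```bash
cat > ins.py <<'E'
from h import *
import sys
def run(xy,zs,a=np.pi-.14,k=.25e-3,flim=10,yaw_k=0):
    xy=np.array(xy,float)
    for z in zs:
        r=bot.move_linear([*xy,z],speed=.02,until_force=flim); bot.wait(.1)
        f=bot.read_ft_force();m=bot.read_moment();p=bot.read_position()
        print(round(z,4),r,p.round(5),f.round(2),m.round(3))
        if r: break
        d=np.clip(f[:2]*k,-.0004,.0004); d[np.abs(f[:2])<.6]=0; xy+=d
    print(xy,bot.read_clock()); return xy
if __name__=="__main__":
    run([.4656,-.1319],np.arange(.071,.0649,-.001))
E
python3 ins.py
```

```text
0.071 False [ 0.46548 -0.13191  0.07098] [-0.47  1.37 -1.17] [0.149 0.018 0.025]
0.07 False [ 0.46564 -0.13167  0.07003] [ 0.5   1.21 -0.3 ] [ 0.042 -0.044  0.018]
0.069 False [ 0.46567 -0.13135  0.06901] [-0.08 -0.11 -0.85] [ 0.034 -0.092  0.02 ]
0.068 False [ 0.46567 -0.13131  0.06801] [0.54 0.98 1.11] [-0.021 -0.08   0.092]
0.067 False [ 0.4657  -0.13104  0.067  ] [ 1.53 -0.09 -2.07] [-0.1   -0.129 -0.   ]
0.066 False [ 0.46581 -0.13092  0.06593] [ 0.59  0.25 -0.57] [0.001 0.006 0.011]
0.065 False [ 0.46592 -0.13098  0.06497] [ 0.49  0.59 -0.26] [ 0.017 -0.072  0.002]
[ 0.46598131 -0.13101275] 14.4
```

Sliding in freely. Now seat it fully.

Run:
```python
from ins import *
xy=run([.4660,-.1310],np.arange(.064,.0598,-.001))
r=bot.move_linear([*xy,.0565],speed=.015,until_force=8); bot.wait(.1)
print(r,bot.read_position(),bot.read_ft_force(),bot.read_gripper_width(),bot.read_clock())
snap("5")
b=cv2.imread("pics/scene5.png");cv2.imwrite("pics/c5s.png",cv2.resize(b[200:280,360:460],(750,600),interpolation=cv2.INTER_CUBIC))
```

```text
0.064 False [ 0.46599 -0.13103  0.06399] [ 0.26 -0.38  0.11] [-0.077  0.018  0.025]
0.063 False [ 0.46599 -0.13099  0.06297] [ 0.01 -0.58 -0.44] [ 0.042 -0.036 -0.001]
0.062 False [ 0.46598 -0.13099  0.06198] [ 0.   -0.33 -0.33] [-0.027  0.007 -0.015]
0.061 False [ 0.46597 -0.13099  0.06097] [-0.34 -0.45 -0.89] [ 0.037 -0.012 -0.009]
0.06 False [ 0.46607 -0.13104  0.06076] [-2.11  0.77  8.11] [0.211 0.447 0.   ]
[ 0.4656     -0.13080636] 16.15
True [ 0.46609481 -0.13101329  0.06076221] [-1.34109686  0.69662513  7.91778448] 0.08210247006593659 16.4583
```

View pics/c5s.png

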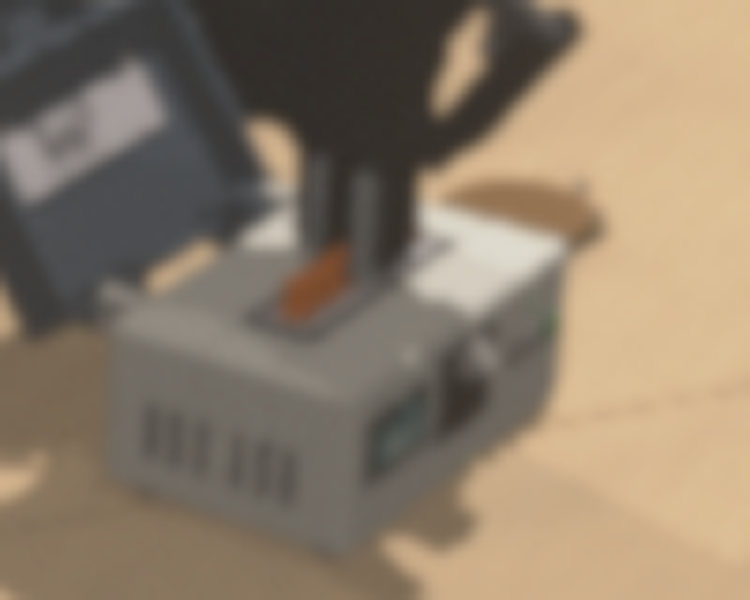

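It hit a hard stop at TCP z = 0.0608, where 0.060 was expected, and the bar lies on the cycler's top. Release and check.

Run:
```python
from h import *
bot.set_gripper(.3); bot.move_linear([.466,-.131,.16],speed=.15)
bot.move_pose([.466-.01,.02,.2],q(np.pi-.14))
snap("6"); print(bot.read_clock())
b=cv2.imread("pics/scene6.png");cv2.imwrite("pics/c6s.png",cv2.resize(b[190:280,350:462],(746,600),interpolation=cv2.INTER_CUBIC))
b=cv2.imread("pics/top6.png");cv2.imwrite("pics/c6t.png",cv2.resize(b[235:335,345:435],(540,600),interpolation=cv2.INTER_CUBIC))
```

```text
18.4667
```

View pics/c6s.png

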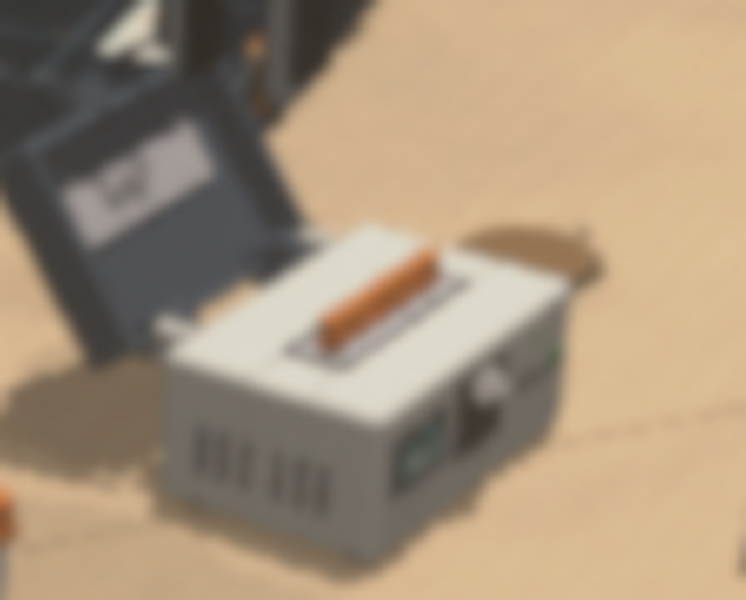

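View pics/c6t.png

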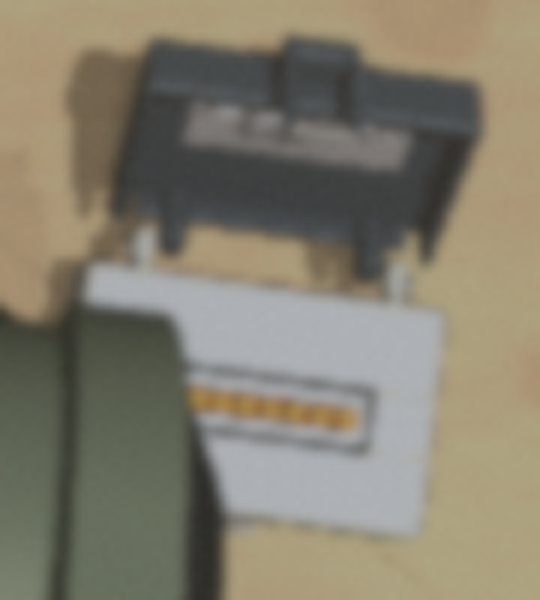

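The strip is fully home in both views: bar flat on the top, inside the well frame, with no gap. Next is the lid. I'll plan the arc and check IK for it first.

```bash
cat > lid.py <<'E'
from h import *
W=np.array([.466,-.131]); yw=-.14
ex=np.array([np.cos(yw),np.sin(yw)]); Z0=.0585
def world(xw,z): return [*(W+ex*xw),z]
def tip(th,h=.011):
    d=np.array([-np.cos(th),np.sin(th)]);n=np.array([np.sin(th),np.cos(th)])
    H=np.array([.050,Z0-.006]); C=H+.082*d+.032*n; P=H+.072*d+.032*n
    if th>np.pi/2: return C[0]+h,P[1]-.005
    s=np.clip((np.pi/2-th)/.4,0,1); o=h if th>.4 else .002+(h-.002)*th/.4
    return P[0]+o,P[1]-.005*(1-s)
TH=[2.2,2.0,1.8,1.57,1.35,1.1,.85,.6,.4,.25,.15]
E
python3 - <<'E'
from lid import *
for t in TH: print(t,np.round(tip(t),4))
for a in (np.pi/2-.14,-np.pi/2-.14):
    print(a,[None if (s:=bot.solve_ik(world(*p),q(a))) is None else s.round(2).tolist() for p in [(.166,.2),(.166,.085)]+[tip(t) for t in TH[::3]]])
from fit import back
print(back("top",(402,183),.03),back("top",(402,227),.03),back("top",(340,155),.09))
E
```

```text
2.2 [0.1351 0.0869]
2.0 [0.1242 0.0997]
1.8 [0.1108 0.1103]
1.57 [0.0929 0.1195]
1.35 [0.0765 0.1275]
1.1 [0.0569 0.1312]
0.85 [0.0375 0.1277]
0.6 [0.0196 0.1196]
0.4 [0.0071 0.11  ]
0.25 [-0.0042  0.1013]
0.15 [-0.011   0.0949]
1.4307963267948964 [[-0.35, 0.53, 0.04, 1.08, 0.0, -0.21], [-0.35, 0.63, -0.1, 0.84, 0.0, -0.21], [-0.36, 0.57, -0.19, 0.8, 0.0, -0.22], [-0.38, 0.47, -0.28, 0.82, 0.0, -0.24], [-0.41, 0.37, -0.42, 0.78, 0.0, -0.27], [-0.43, 0.34, -0.55, 0.68, 0.0, -0.29]]
-1.7107963267948967 [[-0.35, 0.53, 0.04, 1.08, 0.0, 2.93], [-0.35, 0.63, -0.1, 0.84, 0.0, 2.93], [-0.36, 0.57, -0.19, 0.8, 0.0, 2.92], [-0.38, 0.47, -0.28, 0.82, 0.0, 2.9], [-0.41, 0.37, -0.42, 0.78, 0.0, 2.88], [-0.43, 0.34, -0.55, 0.68, 0.0, 2.85]]
[ 0.73427965 -0.17421143  0.03      ] [ 0.63349611 -0.1721088   0.03      ] [ 0.78227314 -0.03024559  0.09      ]
```

Run:
```python
from lid import *
a=np.pi/2-.14
bot.set_gripper(0,40)
bot.move_linear(world(0,.25),speed=.25)
bot.move_pose(world(.162,.2),q(a))
bot.move_linear(world(.162,.086),speed=.15)
print(bot.read_ft_force().round(2),bot.read_gripper_width(),bot.read_clock())
for t in TH[:5]:
    r=bot.move_linear(world(*tip(t)),speed=.1,until_force=25)
    print(t,r,bot.read_position().round(4),bot.read_ft_force().round(2))
    if r: break
bot.wait(.1); snap("7"); print(bot.read_clock())
b=cv2.imread("pics/scene7.png");cv2.imwrite("pics/c7s.png",cv2.resize(b[150:280,320:482],(748,600),interpolation=cv2.INTER_CUBIC))
```

```text
[ 0.37 -0.52 -0.02] 0.0013750066854080643 21.9917
2.2 False [ 0.6036 -0.1509  0.0904] [4.93 0.12 1.77]
2.0 False [ 0.5923 -0.1492  0.1024] [ 6.66 -0.57  4.8 ]
1.8 False [ 0.5761 -0.1467  0.1106] [ 2.32 -0.59  2.51]
1.57 False [ 0.5575 -0.144   0.119 ] [ 1.37 -1.22 -0.67]
1.35 False [ 0.5415 -0.1414  0.1274] [ 1.3  -0.28 -0.25]
23.9333
```

View pics/c7s.png

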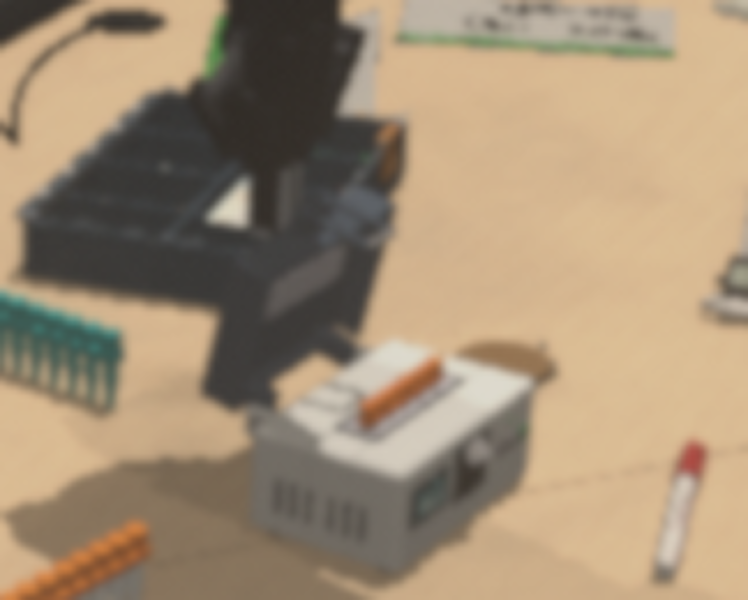

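The lid is past vertical, with its upper edge at about (300,240), and the finger is behind it. The strip is still home. I'll carry it over and press.

Run:
```python
from lid import *
for t in TH[5:]:
    r=bot.move_linear(world(*tip(t)),speed=.1,until_force=25)
    print(t,r,bot.read_position().round(4),bot.read_ft_force().round(2))
    if r: break
bot.wait(.1); snap("8"); print(bot.read_clock())
b=cv2.imread("pics/scene8.png");cv2.imwrite("pics/c8s.png",cv2.resize(b[150:280,320:482],(748,600),interpolation=cv2.INTER_CUBIC))
```

```text
1.1 False [ 0.5225 -0.139   0.1314] [ 1.69 -0.95 -0.33]
0.85 False [ 0.5036 -0.1364  0.128 ] [1.75 0.34 2.5 ]
0.6 False [ 0.4857 -0.1338  0.1197] [0.27 0.62 3.93]
0.4 False [ 0.4731 -0.1319  0.1101] [-0.95  0.11  4.11]
0.25 False [ 0.4616 -0.1302  0.1014] [-1.52  0.1   4.16]
0.15 False [ 0.455  -0.1294  0.095 ] [-1.4   1.11  3.48]
26.0333
```

View pics/c8s.png

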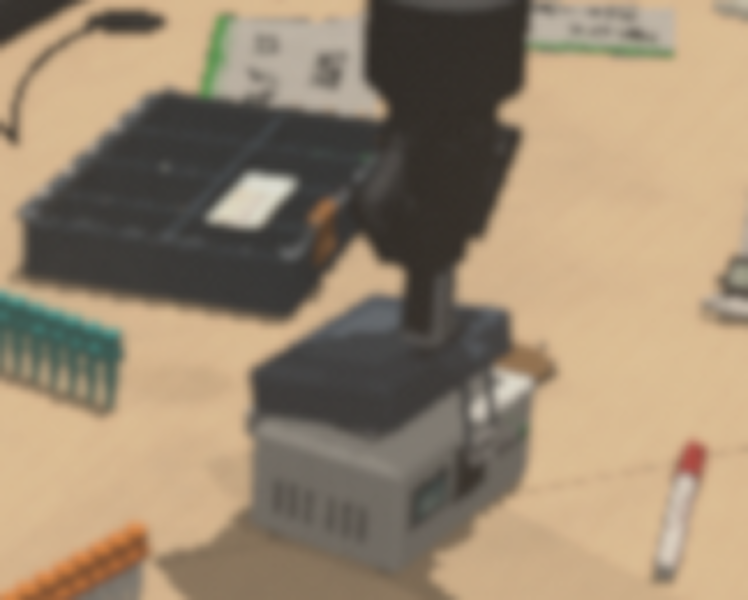

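Run:
```python
from lid import *
bot.move_linear(world(-.020,.0925),speed=.06,until_force=25)
print(bot.read_position().round(4),bot.read_ft_force().round(2))
for z in np.arange(.091,.0785,-.001):
    r=bot.move_linear(world(-.021,z),speed=.03,until_force=20); f=bot.read_ft_force()
    print(round(z,4),r,bot.read_position().round(4)[2],f.round(2))
    if r or f[2]>25: break
bot.wait(.2); print(bot.read_ft_force().round(2)); snap("9"); print(bot.read_clock())
b=cv2.imread("pics/scene9.png");cv2.imwrite("pics/c9s.png",cv2.resize(b[190:280,350:462],(746,600),interpolation=cv2.INTER_CUBIC))
```

```text
[ 0.4464 -0.1285  0.0927] [ 0.46 -0.39  2.75]
0.091 False 0.0915 [ 0.56 -0.67  6.08]
0.09 False 0.0906 [ 0.14 -1.02  8.18]
0.089 False 0.0894 [-0.64  0.16  7.51]
0.088 False 0.0879 [-2.28 -1.16  5.91]
0.087 False 0.0866 [-0.91 -0.73  1.73]
0.086 False 0.0857 [ 0.65  0.18 -0.31]
0.085 False 0.0851 [-0.94  0.66  3.09]
0.084 False 0.084 [-1.19  1.17  4.11]
0.083 False 0.0834 [-3.68  1.64  9.38]
0.082 False 0.0829 [-5.87  2.64 16.27]
0.081 False 0.0823 [-8.6   2.47 20.72]
0.08 False 0.0819 [-10.     3.21  27.96]
[-9.89  3.31 28.41]
29.6417
```

View pics/c9s.png

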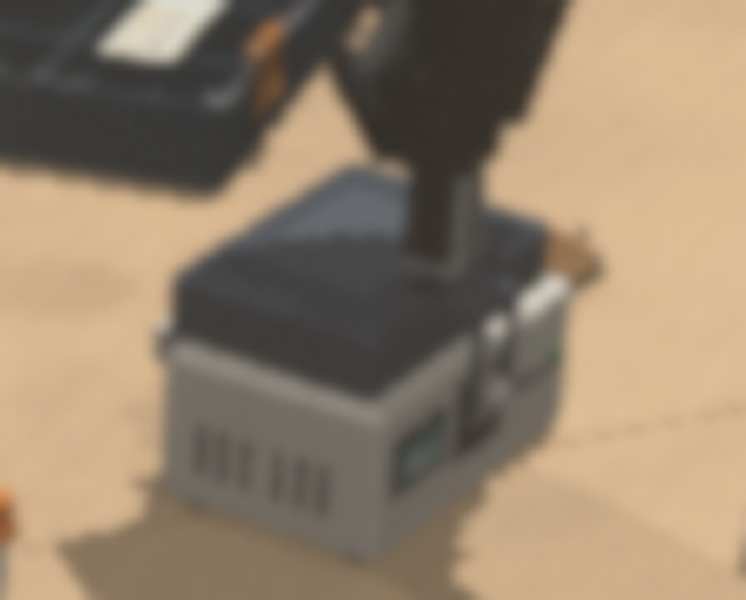

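The force profile shows the ride-over (peak 8 N, drop to about 0) and then a hard stop near 28 N. The lid looks right down. Release slowly, then back off and check.

Run:
```python
from lid import *
for z in (.083,.085,.087,.09):
    bot.move_linear(world(-.021,z),speed=.03); print(z,bot.read_ft_force().round(2))
bot.move_linear(world(-.021,.2),speed=.2)
bot.move_pose([.42,.12,.25],q(np.pi/2-.14)); bot.wait(.5)
snap("10"); print(bot.read_clock(),[(d["bbox"],round(d["confidence"],2)) for d in bot.search_frame("scene","lid")[:2]])
b=cv2.imread("pics/scene10.png");cv2.imwrite("pics/c10s.png",cv2.resize(b[190:280,350:462],(746,600),interpolation=cv2.INTER_CUBIC))
```

```text
0.083 [-2.89  1.04  8.48]
0.085 [0.62 0.3  0.75]
0.087 [ 0.19  0.96 -1.08]
0.09 [ 0.89  0.86 -0.05]
32.9417 [([373.3, 213.4, 58.8, 38.0], 0.79)]
```

View pics/c10s.png

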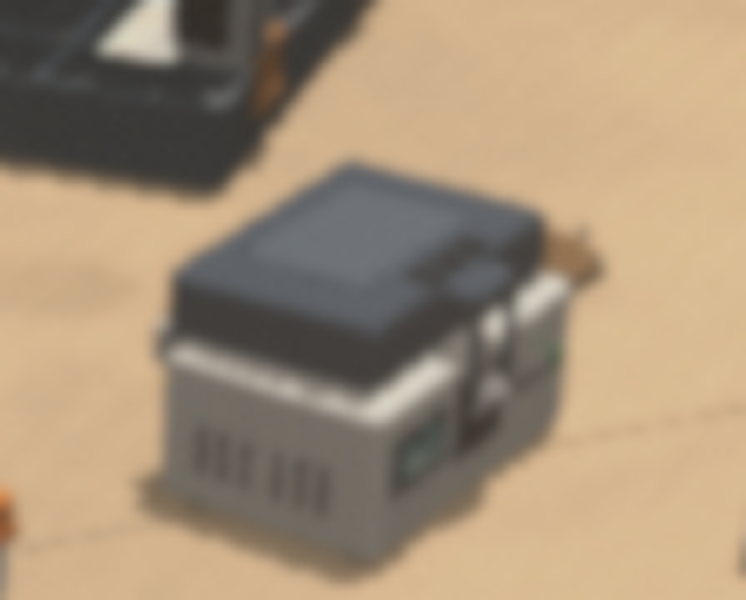

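View pics/scene10.png

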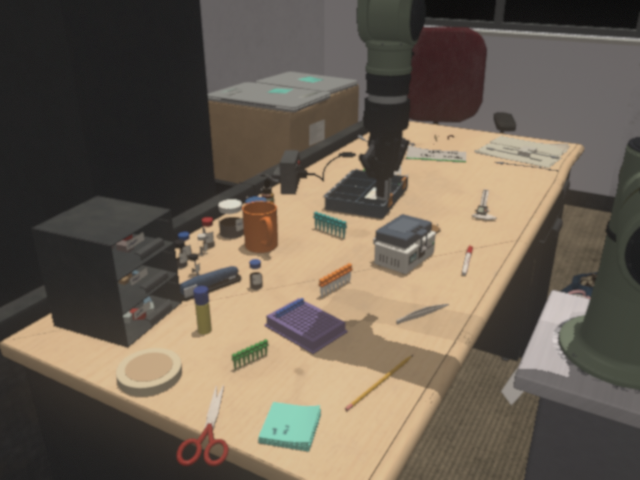

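View pics/top10.png

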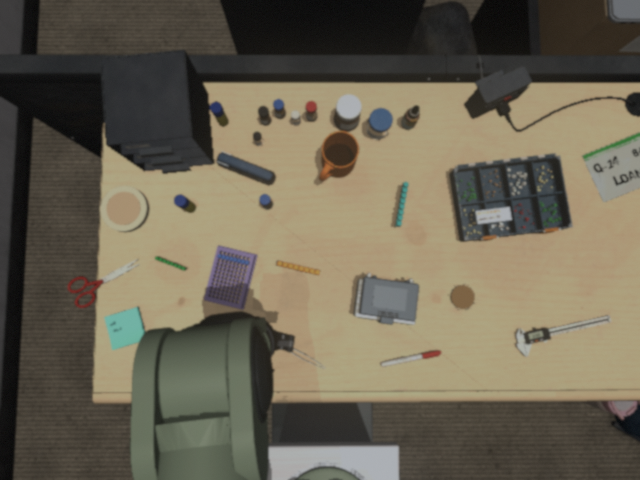

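The lid stays shut without contact: its top lies flat at scene px (403,230), and the catch nose shows above the tongue bar at crop (493,385). The blue strip is still in the rack, and the other things are where they were. Handing in.

```bash
python3 -c "
from cell import bot
bot.close_job(); print('ok')"
```

```text
the job is handed in; nothing more can be done
ok
```

The orange-capped strip is fully home in the cycler's wells and the lid is latched shut. I handed the job in at about 33 s of the 58 s allowed.

- **Strip:** I took it from the rack, kept it upright and lowered it into the wells with small force-guided corrections. It met a hard stop with TCP z at 0.0608 m, against 0.060 expected. After release, both cameras showed the bar flat on the cycler's top inside the well frame; in the top view the arm hid the left end of the strip.
- **Lid:** I brought it over from behind and pressed it down. The force rose to 8 N as the tongue rode over the catch, fell to about 0, then reached 28 N against the stop. When I backed off, the contact force was gone by about 85 mm, and in the last pictures, taken well over half a second after I let go, the lid lay flat and shut.
- **Other things:** The blue strip is still in the rack. By eye in the last pictures, the other things on the desk have not moved.

**Disagreement:** The two cameras differed by about 4 mm in y on where the wells were. I followed the top camera and let contact forces settle the rest. I judged the catch from the force profile and the picture, since its joint angle could not be read.

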